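# Close the ferrule case: flap down, then lid

## Robot

A 6-joint arm with a two-finger parallel gripper is mounted at the origin on the work surface. World frame = base frame: x ahead of the robot, y to its left, z up, the work surface at z = 0. Lengths are in mm, angles in rad, forces in N, time in s.
With the tool pointing down it reaches from about 400 to 925 mm from the base axis. Payload 12.5 kg.
Tool frame: the origin (TCP) lies at the centre of the arm's flange, where the gripper is bolted on; the fingertips stand 190 mm ahead of it and the grasp point (between the pads) lies 171 mm ahead of it; z points along the fingers, y is the line along which they close (so a half turn about z gives the same grasp; the last joint's range is limited). The gripper opens to 95 mm and grips with 3 to 60 N. Pads are 20 mm wide; open, the fingers measure 119 mm over their backs; the gripper's body (75 mm by 180 mm) begins 59 mm behind the grasp point.
Start: joints at [1.01, 0.491, 1.559, -0, 1.092, -0.106], TCP at [274.529, 561.479, 404.761] pointing down, gripper open.
Joint ranges: [-3.1, 3.1], [-0.84, 2.19], [0.05, 2.79], [-1.13, 4.28], [0.06, 2.93], [-2.69, 2.69]. Speed limits (rad/s): [2.22, 2.22, 2.79, 3.14, 3.14, 3.14].

## Interface

Orientations are given as [roll, pitch, yaw] about the fixed x, y, z axes, in that order (R = Rz(yaw) Ry(pitch) Rx(roll)).
In Python, from cell import env, read_camera, search_frame, cut_out gives the robot as it stands. The module is installed in compiled form; this text tells all that it offers.
- The arm moves only by the tool move_arm, never from a script. Its argument "commands" is a list of rows, each a list of 3 entries, a list of its own where there are three numbers: the shift along the world's x, y, z normalised to -1 to 1, where 1 is 0.03 m, then the turn about the world's z normalised to -1 to 1, where 1 is 0.08 rad, then the opening, from -1 (shut) to 1 (fully open), so that 0 is half open. A call has 1 to 20 rows; each row shifts and turns the commanded pose from where the row before left it; what a row does not reach is not made up. A row lasts 1/12 s, in which the tool goes at most 41.7 mm and 7.16 degrees, less where a joint would pass 70% of its speed; a pose out of reach is approached as far as the arm can. A call with a number of a shift or a turn outside -1 to 1 is refused whole. A call with a gripper value outside its range is refused whole. The fingers move at their own pace and stop on an object; the grip force is fixed at half the most. Time passes only in rows, so rows that do not move let the fingers close. It gives the time, the measured TCP pose, the force, the opening and the grip force at its end, in the units of the state.
- env.state(): the state, without advancing time (a new reading comes with each control period).
- read_camera(name): name is "side" or "top"; returns a dict with "image" (400x640x3 uint8, red, green, blue), "fx", "fy", "cx", "cy" (pixels), "rvec" (rotation vector, rad) and "tvec" (3), from world to camera coordinates, as OpenCV has them. Camera axes: x right, y down, z forward; pixel columns grow to the right and rows downward; lengths in mm; the calibration is good to about 2 mm. A picture is of the moment at which its call begins. There is no depth.
- env.job_done(): hands the job in; it is judged then, once.
Trained networks look in a picture, given as the dict that the camera call returned (one of the last four; its "shot" number tells which), for a name from the list of things; names that differ only in an ending like _2 or _b are one class to them, and where a whole thing is asked for, a point or a joint stands for the part that bears it (a point fixed in the world has none). Each returns a list of dicts, best first, with "confidence" (0 to 1); they miss things now and then, are a little off and sometimes report something else, mostly with a low value. They report only what shows in the picture. A call takes as long as a camera call.
- search_frame(thing, picture): "at" ([column, row] in pixels, amid what is visible of it).
- cut_out(thing, picture): "region" (400x640 bool, what is visible of it) and "at" ([column, row] in pixels, amid what is visible of it).
The state is a dict: "t": time; "joints": joint angles; "qvel": joint speeds; "tau": joint torques, N m; "eef_pos": TCP position; "tcp_rot": TCP orientation; "ft_force": force on the tool from outside, world axes, zero at the start; "moment": the same for the moment, N m; "opening": opening from 0.0 (shut) to 1.0 (fully open); "grip_force": force on a finger pad.
Only numpy, scipy, OpenCV 4.12 (cv2) and the standard library are available. Lean on these libraries where they do the work, as an engineer would, in place of code of your own. Each camera call takes 0.05 s, during which the arm holds its last target. There are 200 camera calls.

## Task

Close up the small-parts case on the bench: first push its upright inner flap down until it lies flat over the compartments, and only then push the hinged lid over until it is fully shut on top. Do not force anything, do not lift or shove the case about, and leave the tape, glue bottle and screwdriver alone.

Things in the scene. Friction and masses are not known exactly. Their poses are not given: they have to be found in the camera images.
- case: open square steel parts case, painted blue, 220 x 220 mm and 90 mm high, walls 5 mm, 3.5 kg, standing loose on the bench. Origin: centre of its underside; z up. Its x axis runs along both hinges, its y axis points from the flap's hinge towards the lid's hinge
- flap (a joint): angle of the inner flap (rad): 0 = lying flat over the compartments (on its stop), 1.57 = upright; starts at 1.35 to 1.7, at most 1.75. It folds from upright towards the case's +y, so it is pushed from its -y side, the side outside the case. Flat, its upper face is 80 mm above the bench, 10 mm below the rim. Friction hinge of about 0.2 N m: it stays where it is left
- flap_hinge (a point): middle of the flap's hinge line, in mid-thickness of the sheet; at (0, -90, 78) mm in the case's frame. Axes as the case's
- flap_edge (a point): middle of the free edge of the flap, a plain aluminium sheet 196 mm along its hinge, 150 mm from hinge to free edge, 4 mm thick, 0.15 kg; in mid-thickness. x along the hinge, y from hinge to free edge, z out of the face that is uppermost when flat (the face to push)
- lid (a joint): angle of the lid (rad): 0 = fully shut on the rim (on its stop), 1.57 = upright; starts leaning outward at 1.7 to 2.1, at most 2.2. It swings from the case's +y side over to -y: pushed from outside, then pressed down on top. Shut, its upper face is 96 mm above the bench. Friction hinge of about 0.6 N m: it stays where it is left. It strikes the flap if that still stands
- lid_hinge (a point): middle of the lid's hinge line, in mid-thickness of the panel; at (0, 110, 93) mm in the case's frame. Axes as the case's
- lid_edge (a point): middle of the free edge of the lid, a blue steel panel 226 mm along its hinge, 222 mm from hinge to this point, 6 mm thick, 0.35 kg, with a 3 mm front strip beyond it whose lip reaches 11 mm below mid-thickness. In mid-thickness; x along the hinge, -y from hinge to free edge, z out of the outer face (uppermost when shut; the face to push)
- tape: bystander: roll of masking tape lying flat, 90 mm across, 25 mm high, 0.09 kg, on the bench beyond the case's -y side. Origin: centre of its underside
- glue: bystander: white glue bottle standing, 48 mm across, 120 mm high, 0.14 kg, on the bench beyond the case's -y side towards the case's -x end. Origin: centre of its underside
- driver: bystander: screwdriver lying on the bench beyond the case's +x side, about 200 mm long, roughly parallel to that side

How it is judged (in metres and radians):
On the way, in this order (a step that is already met when the one before it is completed fails the run):
1. the flap lies flat while the lid is still open (value of joint flap below 0.08 rad and value of joint lid above 1.3 rad), for 0.2 s.
2. the lid is shut over the flat flap (value of joint flap below 0.08 rad and value of joint lid below 0.04 rad), for 0.2 s.
At the end, for the whole second after the job is handed in: The flap lies flat (within 0.08 rad), the lid is shut over it (within 0.04 rad, about 9 mm at its free edge) and at rest, and the case stands level and still on the bench (all of step 2 and velocity of joint lid between -0.05 and 0.05 rad/s and angle between case's own z axis and vertical below 0.05 rad and linear speed of case below 0.02 m/s); the robot touches nothing.
It fails at once if the lid is swung over (past 1.3 rad) before the flap is down (value of joint lid below 1.3 rad and value of joint flap above 0.15 rad).
It fails at once if the case is lifted or shoved more than 30 mm, or tipped (distance of case from where it was at the start of the episode above 0.03 m or height (world z) of case above 0.015 m or angle between case's own z axis and vertical above 0.12 rad).
It fails at once if the case, flap or lid is forced or clamped (more than 100 N from the fingers) (contact force between the fingers and case above 100 N).
It fails at once if the tape roll or the screwdriver is disturbed (moved more than 30 mm) (distance of any of tape, driver from where it was at the start of the episode above 0.03 m).
It fails at once if the glue bottle is disturbed (moved more than 30 mm or tipped) (distance of glue from where it was at the start of the episode above 0.03 m or angle between glue's own z axis and vertical above 0.5 rad).
It also fails if it takes over 58 s, if anything falls off the work surface, if the arm or the gripper's body presses on something with over 40 N, if the wrist force passes 120 N, or if a joint passes its speed limit or range.

## Working session

There is one attempt and no reset: what is moved stays moved. The work goes in short steps, Python scripts to look and compute and a tool call to move; the robot and the scene stay as the last step left them, time stands still between calls to the robot, and variables do not carry over. Pictures are saved under pics/ and viewed, at most 10 in all, crops included, and the job is handed in when it is done.

Besides the shell and the picture viewer there is one more tool, called after "Call:" as a command line: name --argument value ..., lists and objects as JSON in quotes. move_arm: Moves the arm, as the interface text tells. Its arguments: {"type":"object","properties":{"commands":{"type":"array","items":{"type":"array"}}},"required":["commands"]}

```bash
mkdir -p pics
cat > h.py <<'E'
import numpy as np, cv2
from cell import env, read_camera, search_frame, cut_out
def proj(p,P):
    return cv2.projectPoints(np.array(P,float).reshape(-1,3),np.array(p['rvec'],float),np.array(p['tvec'],float),np.array([[p['fx'],0,p['cx']],[0,p['fy'],p['cy']],[0,0,1.]]),None)[0].reshape(-1,2)
def plane(p,uv,z):
    R=cv2.Rodrigues(np.array(p['rvec'],float))[0];c=-R.T@np.array(p['tvec'],float).ravel()
    d=R.T@np.array([(uv[0]-p['cx'])/p['fx'],(uv[1]-p['cy'])/p['fy'],1]);return c+d*(z-c[2])/d[2]
E
python3 - <<'E'
from h import *
s=env.state();print({k:s[k] for k in('t','eef_pos','tcp_rot','opening','ft_force')})
for n in('side','top'):
    p=read_camera(n);cv2.imwrite(f'pics/{n}0.png',p['image'][:,:,::-1])
    R=cv2.Rodrigues(np.array(p['rvec'],float))[0];print(n,p['fx'],-R.T@np.array(p['tvec']).ravel(),R[2])
    for t in('case','flap','lid','flap_hinge','flap_edge','lid_hinge','lid_edge','tape','glue','driver'):
        print(t,[(np.round(r['at']).tolist(),round(r['confidence'],2)) for r in search_frame(t,p)[:2]])
E
```

```text
{'t': 0.0, 'eef_pos': array([274.50778388, 561.45664156, 404.15809366]), 'tcp_rot': array([-3.14046246e+00, -1.26736604e-04,  2.68678646e+00]), 'opening': 0.9994652289220712, 'ft_force': array([-0.37424284,  0.15717676, -0.41558119])}
side 482.9487859173987 [ 279.58228302 -801.65577093  688.37709511] [ 0.29007571  0.72460047 -0.62514818]
case [([271.0, 152.0], 0.59)]
flap [([289.0, 184.0], 0.66)]
lid [([263.0, 97.0], 0.71)]
flap_hinge [([274.0, 154.0], 0.63)]
flap_edge []
lid_hinge [([272.0, 153.0], 0.8)]
lid_edge [([261.0, 99.0], 0.81)]
tape [([308.0, 320.0], 0.83)]
glue []
driver [([356.0, 198.0], 0.71)]
top 511.8333353614456 [ 420.37345255 -103.80177614 1242.29448688] [ 0.0959003   0.00735347 -0.99536378]
case [([268.0, 217.0], 0.78)]
flap [([337.0, 227.0], 0.89)]
lid [([218.0, 214.0], 0.93)]
flap_hinge [([267.0, 219.0], 0.68)]
flap_edge []
lid_hinge [([267.0, 219.0], 0.93)]
lid_edge [([219.0, 213.0], 0.96)]
tape [([420.0, 235.0], 0.95)]
glue [([397.0, 284.0], 0.67)]
driver [([299.0, 153.0], 0.77)]
```

View pics/side0.png

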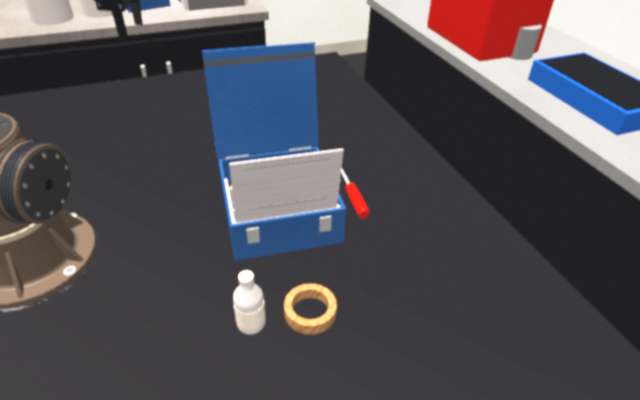

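View pics/top0.png

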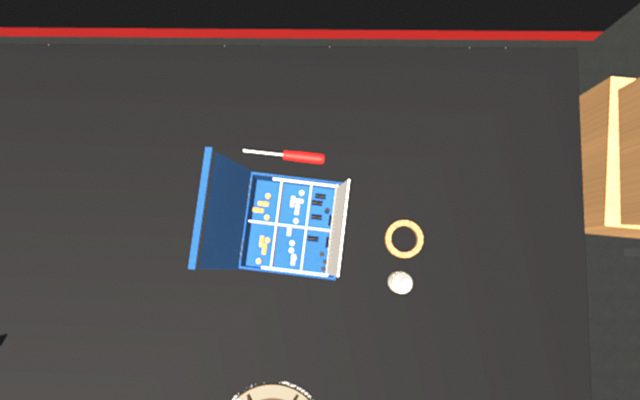

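The side view shows the case with its lid leaning back (free edge (205,52)-(315,44)). The flap stands upright (free edge (231,165)-(343,150)), with the glue at (250,303) and tape at (310,308) in front. In the top view +x is up and +y is left; the lid's free edge is (208,148)-(190,268) and the flap's is (349,180)-(338,276). Next I fit the poses from these corners.

```bash
cat >> h.py <<'E'
from scipy.optimize import least_squares
def model(v):
    x,y,a,f,l=v
    def W(P):
        c,s=np.cos(a),np.sin(a);return np.array([x+c*P[0]-s*P[1],y+s*P[0]+c*P[1],P[2]])
    F=lambda sx,r=150,h=0:W([sx*98,-90+r*np.cos(f)-h*np.sin(f),78+r*np.sin(f)+h*np.cos(f)])
    L=lambda sx,r=225,h=0:W([sx*113,110-r*np.cos(l)+h*np.sin(l),93+r*np.sin(l)+h*np.cos(l)])
    return W,F,L
E
python3 - <<'E'
from h import *
S=read_camera('side');T=read_camera('top')
def res(v):
    W,F,L=model(v)
    ps=[L(-1),L(1),F(-1),F(1),W([-110,-110,0]),W([110,-110,0]),W([-110,-110,90]),W([110,-110,90])]
    us=[(205,52),(315,44),(231,165),(343,150),(234,252),(343,237),(232,221),(343,209)]
    pt=[L(1),L(-1),F(1),F(-1),W([110,110,90]),W([-110,110,90])]
    ut=[(209,148),(190,268),(349,180),(338,276),(251,172),(240,269)]
    return np.r_[(proj(S,ps)-us).ravel(),(proj(T,pt)-ut).ravel()]
r=least_squares(res,[500,-50,-.1,1.5,1.9],loss='soft_l1');v=r.x
print(v.round(3),res(v).round(1));np.save('v.npy',v)
W,F,L=model(v)
for n,q in dict(Fm=F(-1),F0=F(0),Fp=F(1),Lm=L(-1),L0=L(0),Lp=L(1),fh=W([0,-90,78]),lh=W([0,110,93])).items():print(n,q.round())
print('tape',plane(T,(404.5,239),12),plane(S,(310,308),12))
print('glue',plane(T,(400,283),115), plane(S,(250,325),5))
print('driver',plane(T,(243,150),10),plane(T,(324,158),10))
E
```

```text
[ 4.9129e+02 -4.2581e+01 -1.1200e-01  1.7170e+00  1.7860e+00] [-3.  -1.3 -0.5 -2.1 -1.9 -1.1  0.  -0.6  0.   7.8 -0.2  4.5 -2.4  4.4
  2.1 -1.3 -0.3 -2.1  1.   0.2  1.1 -1.6  0.6  0.3 -0.7 -1.3 -2.8 -1.9]
Fm [ 381. -143.  226.]
F0 [ 479. -154.  226.]
Fp [ 576. -165.  226.]
Lm [397. 127. 313.]
L0 [509. 114. 313.]
Lp [621. 102. 313.]
fh [ 481. -132.   78.]
lh [504.  67.  93.]
tape [ 463.42496502 -308.50785846   12.        ] [ 465.25578432 -307.1315345    12.        ]
glue [ 363.97190344 -280.89069033  115.        ] [ 360.10788688 -300.7269902     5.        ]
driver [677.35904652  84.39225544  10.        ] [ 659.1413637  -113.97281642   10.        ]
```

Call:
move_arm --commands '[[[0,0,0.9],-1,-1],[[0,0,0.9],-1,-1],[[0,0,0.9],-1,-1],[[0,0,0.9],-1,-1],[[0,0,0.9],-1,-1],[[0,0,0.9],-1,-1],[[0.55,-0.9,0],-1,-1],[[0.55,-0.9,0],-1,-1],[[0.55,-0.9,0],-1,-1],[[0.55,-0.9,0],-1,-1],[[0.55,-0.9,0],-1,-1],[[0.55,-0.9,0],-1,-1],[[0.55,-0.9,0],-1,-1],[[0.55,-0.9,0],-1,-1],[[0.55,-0.9,0],-1,-1],[[0.55,-0.9,0],-0.35,-1],[[0.55,-0.9,0],0,-1],[[0.55,-0.9,0],0,-1]]'

```text
t: 2.7
eef_pos: [473.0, 236.0, 566.9]
tcp_rot: [3.141, -0.0, 1.459]
ft_force: [-0.0, 0.0, -0.1]
opening: 0.005
grip_force: 0.0
```

Call:
move_arm --commands '[[[0,-0.95,0],0,-1],[[0,-0.95,0],0,-1],[[0,-0.95,0],0,-1],[[0,-0.95,0],0,-1],[[0,-0.95,0],0,-1],[[0,-0.95,0],0,-1],[[0,-0.95,0],0,-1],[[0,-0.95,0],0,-1],[[0,-0.95,0],0,-1],[[0,-0.95,0],0,-1],[[0,-0.95,0],0,-1],[[0,-0.95,0],0,-1],[[0,-0.95,0],0,-1],[[0,-0.95,0],0,-1],[[0,-0.95,0],0,-1]]'

```text
t: 3.95
eef_pos: [472.2, -191.4, 566.9]
tcp_rot: [3.141, 0.0, 1.459]
ft_force: [0.6, 0.5, 0.7]
opening: 0.002
grip_force: 0.0
```

Call:
move_arm --commands '[[[0,0,-0.9],0,-1],[[0,0,-0.9],0,-1],[[0,0,-0.9],0,-1],[[0,0,-0.9],0,-1],[[0,0,-0.9],0,-1],[[0,0,-0.9],0,-1],[[0,0,-0.6],0,-1],[[0,0,0],0,-1]]'

```text
t: 4.62
eef_pos: [472.2, -189.9, 383.7]
tcp_rot: [-3.137, -0.002, 1.459]
ft_force: [0.3, -0.3, -0.3]
opening: -0.001
grip_force: 0.0
```

Run:
```python
from h import *
s=env.state();print(s['eef_pos'],s['ft_force'],s['joints'])
a=[read_camera(n)['image'][60:340,130:480,::-1] for n in('side','top')]
cv2.imwrite('pics/1.png',np.hstack(a))
v=np.load('v.npy');W,F,L=model(v)
# plan: tip centre in world for flap angles, r=118
c,sn=np.cos(v[2]),np.sin(v[2])
for f in np.arange(1.7,-.01,-.17):
    vv=v.copy();vv[3]=f;W,F,L=model(vv)
    q=F(0,118,2); 
    # vertical finger: +y bottom corner touches -> centre 10 back in case y
    q=q-10*np.array([-sn,c,0]); print(round(f,2),(q+[0,0,190]).round(1))
```

```text
[ 472.15700153 -189.86881578  383.74784502] [ 0.2608545  -0.28807072 -0.30020969] [-5.12200857e-01  3.52894057e-01  1.86387068e+00  1.37911080e-06
  9.30137975e-01 -4.00153556e-01]
1.7 [ 478.1 -159.   384.8]
1.53 [ 480.4 -139.2  386. ]
1.36 [ 482.6 -119.4  383.8]
1.19 [ 484.8 -100.2  378.3]
1.02 [486.8 -82.3 369.6]
0.85 [488.6 -66.1 358. ]
0.68 [490.2 -52.  343.8]
0.51 [491.5 -40.6 327.4]
0.34 [492.5 -32.1 309.2]
0.17 [493.1 -26.7 289.9]
0.0 [493.3 -24.7 270. ]
```

View pics/1.png

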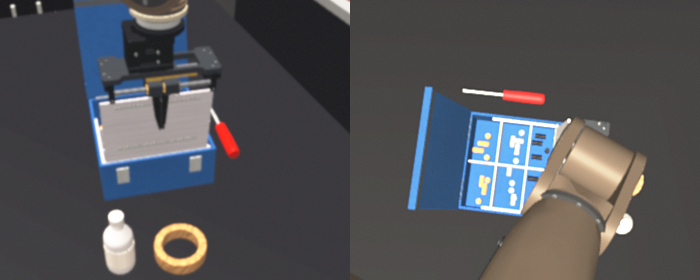

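The gripper's shut fingers stand in front of the flap's outer face, near the tip at crop (160,125), clear of the glue and tape. Now I push along the arc.

Call:
move_arm --commands '[[[0.1,0.35,0],0,-1],[[0.1,0.35,0],0,-1],[[0.04,0.33,0.02],0,-1],[[0.04,0.33,0.02],0,-1],[[0.04,0.33,0.02],0,-1],[[0.04,0.33,-0.03],0,-1],[[0.04,0.33,-0.04],0,-1],[[0.04,0.32,-0.09],0,-1],[[0.04,0.32,-0.09],0,-1],[[0.03,0.3,-0.14],0,-1],[[0.03,0.3,-0.15],0,-1],[[0,0,0],0,-1]]'

```text
t: 5.72
eef_pos: [488.7, -80.9, 371.4]
tcp_rot: [-3.14, -0.001, 1.46]
ft_force: [-0.6, 0.5, 0.3]
opening: 0.0
grip_force: 0.0
```

Call:
move_arm --commands '[[[0.03,0.27,-0.19],0,-1],[[0.03,0.27,-0.2],0,-1],[[0.03,0.24,-0.23],0,-1],[[0.03,0.23,-0.24],0,-1],[[0.02,0.19,-0.27],0,-1],[[0.02,0.19,-0.28],0,-1],[[0.02,0.14,-0.3],0,-1],[[0.02,0.14,-0.31],0,-1],[[0,0,0],0,-1]]'

```text
t: 6.47
eef_pos: [494.5, -31.5, 309.8]
tcp_rot: [-3.139, -0.0, 1.459]
ft_force: [0.2, 0.3, -0.1]
opening: 0.002
grip_force: 0.0
```

Run:
```python
from h import *
print(env.state()['ft_force'])
a=[read_camera(n)['image'][60:340,130:480,::-1] for n in('side','top')]
cv2.imwrite('pics/2.png',np.hstack(a))
```

```text
[ 0.19693091  0.33534498 -0.13942761]
```

View pics/2.png

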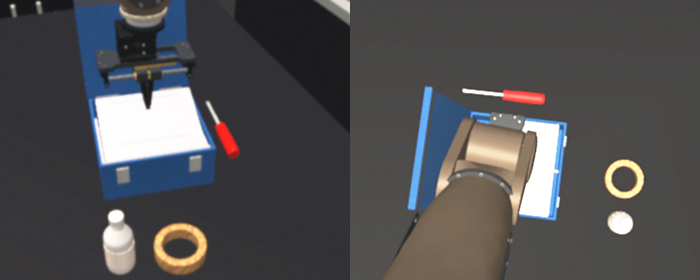

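The flap is folded nearly down and ran slightly ahead of the finger. The lid is still open. I continue down gently to seat the flap.

Call:
move_arm --commands '[[[0.01,0.1,-0.3],0,-1],[[0.01,0.08,-0.32],0,-1],[[0,0.04,-0.3],0,-1],[[0,0,-0.15],0,-1],[[0,0,0],0,-1]]'

```text
t: 6.98
eef_pos: [495.2, -25.6, 278.4]
tcp_rot: [-3.14, -0.0, 1.459]
ft_force: [-0.2, 0.1, 0.3]
opening: 0.004
grip_force: 0.0
```

Call:
move_arm --commands '[[[0,0,-0.1],0,-1],[[0,0,0],0,-1]]'

```text
t: 7.15
eef_pos: [495.3, -25.7, 276.3]
tcp_rot: [-3.141, 0.0, 1.459]
ft_force: [-0.8, 0.0, -0.2]
opening: 0.005
grip_force: 0.0
```

Call:
move_arm --commands '[[[0,0,-0.08],0,-1],[[0,0,0],0,-1]]'

```text
t: 7.32
eef_pos: [495.3, -25.7, 274.2]
tcp_rot: [3.141, 0.0, 1.459]
ft_force: [0.2, 0.4, 0.0]
opening: 0.003
grip_force: 0.0
```

Call:
move_arm --commands '[[[0,0,-0.08],0,-1],[[0,0,0],0,-1]]'

```text
t: 7.48
eef_pos: [495.3, -25.7, 271.7]
tcp_rot: [3.141, 0.0, 1.459]
ft_force: [-0.4, -0.5, -0.6]
opening: 0.006
grip_force: 0.0
```

Call:
move_arm --commands '[[[0,0,-0.06],0,-1],[[0,0,0],0,-1]]'

```text
t: 7.65
eef_pos: [495.3, -25.6, 270.4]
tcp_rot: [3.141, 0.0, 1.459]
ft_force: [-0.1, 1.6, 3.8]
opening: 0.006
grip_force: 2.1
```

Call:
move_arm --commands '[[[0,0,-0.05],0,-1],[[0,0,0],0,-1]]'

```text
t: 7.82
eef_pos: [495.2, -25.6, 270.1]
tcp_rot: [3.14, 0.0, 1.459]
ft_force: [-5.4, 1.0, 23.9]
opening: 0.008
grip_force: 12.0
```

Force rises to 24 N at z = 270, which is exactly the flap's flat height, so it is on its stop. Now I go up, over the lid and behind it.

Call:
move_arm --commands '[[[0,0,0.2],0,-1],[[0,0,0.9],0,-1],[[0,0,0.9],0,-1],[[0,0,0.9],0,-1],[[0,0,0.9],0,-1],[[0,0,0.9],0,-1],[[0,0,0.9],0,-1],[[0,0,0.9],0,-1],[[0,0,0.9],0,-1],[[0,0,0.9],0,-1],[[0,0,0.9],0,-1],[[0,0,0.9],0,-1],[[0,0,0],0,-1]]'

```text
t: 8.9
eef_pos: [494.9, -25.5, 576.3]
tcp_rot: [3.134, 0.001, 1.459]
ft_force: [0.3, 0.6, -0.3]
opening: 0.007
grip_force: 0.0
```

Call:
move_arm --commands '[[[0.1,0.9,0],0,-1],[[0.1,0.9,0],0,-1],[[0.1,0.9,0],0,-1],[[0.1,0.9,0],0,-1],[[0.1,0.9,0],0,-1],[[0.1,0.9,0],0,-1],[[0.1,0.9,0],0,-1],[[0,0.3,0],0,-1],[[0,0,0],0,-1]]'

```text
t: 9.65
eef_pos: [516.3, 173.9, 570.7]
tcp_rot: [-3.141, 0.0, 1.461]
ft_force: [-0.1, -1.2, 1.1]
opening: 0.004
grip_force: 0.0
```

Run:
```python
from h import *
s=env.state();print(s['eef_pos'],s['ft_force'])
T=read_camera('top');S=read_camera('side')
cv2.imwrite('pics/3.png',np.hstack([p['image'][20:300,130:480,::-1] for p in(S,T)]))
v=np.load('v.npy')
c,sn=np.cos(v[2]),np.sin(v[2])
for f in np.r_[np.arange(1.8,.01,-.15),0]:
    vv=v.copy();vv[4]=f;W,F,L=model(vv)
    q=L(0,180,3)+10*np.array([-sn,c,0]); print(round(f,2),(q+[0,0,190]).round(1))
```

```text
[516.28587572 173.90453351 570.70515504] [-0.05071585 -1.18803337  1.08417225]
1.8 [509.7 120.2 457.6]
1.65 [506.7  93.8 462.2]
1.5 [503.7  67.  462.8]
1.35 [500.7  40.4 459.3]
1.2 [497.7  14.6 451.9]
1.05 [495.   -9.8 440.6]
0.9 [492.5 -32.2 425.9]
0.75 [490.2 -52.2 407.9]
0.6 [488.3 -69.3 387.1]
0.45 [486.7 -83.1 364. ]
0.3 [485.6 -93.3 339.1]
0.15 [484.8 -99.7 312.9]
0.0 [ 484.6 -102.2  286. ]
```

View pics/3.png

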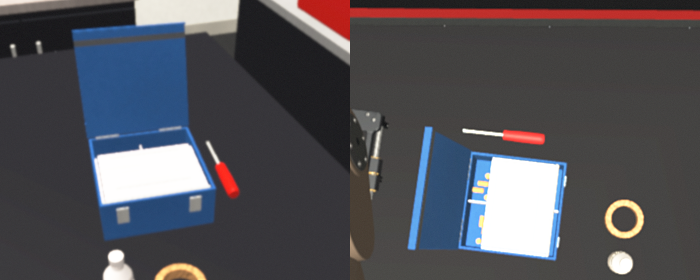

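The flap lies flat over the compartments, the lid is untouched, and the gripper is beyond the lid (crop (370,150)). I lower it behind the lid and push.

Call:
move_arm --commands '[[[0,0,-0.75],0,-1],[[0,0,-0.75],0,-1],[[0,0,-0.75],0,-1],[[0,0,-0.75],0,-1],[[0,0,-0.75],0,-1],[[0,0,0],0,-1]]'

```text
t: 10.25
eef_pos: [516.0, 170.8, 455.5]
tcp_rot: [-3.136, 0.002, 1.457]
ft_force: [-0.3, -0.0, -0.1]
opening: 0.009
grip_force: 0.0
```

Call:
move_arm --commands '[[[-0.05,-0.4,0],0,-1],[[-0.05,-0.4,0],0,-1],[[-0.04,-0.35,0],0,-1],[[-0.04,-0.35,0],0,-1],[[-0.04,-0.3,0.03],0,-1],[[-0.04,-0.3,0.05],0,-1],[[-0.03,-0.3,0.05],0,-1],[[-0.03,-0.3,0.02],0,-1],[[-0.03,-0.3,0],0,-1],[[-0.03,-0.3,0],0,-1],[[-0.03,-0.3,-0.03],0,-1],[[-0.03,-0.3,-0.04],0,-1],[[-0.03,-0.3,-0.05],0,-1]]'

```text
t: 11.33
eef_pos: [502.1, 45.5, 459.8]
tcp_rot: [-3.141, 0.0, 1.459]
ft_force: [0.4, 2.0, 3.5]
opening: 0.006
grip_force: 1.5
```

Call:
move_arm --commands '[[[-0.03,-0.33,-0.08],0,-1],[[-0.03,-0.33,-0.08],0,-1],[[-0.03,-0.33,-0.09],0,-1],[[-0.03,-0.27,-0.12],0,-1],[[-0.03,-0.27,-0.12],0,-1],[[-0.03,-0.27,-0.13],0,-1],[[-0.03,-0.25,-0.16],0,-1],[[-0.03,-0.25,-0.16],0,-1],[[-0.03,-0.25,-0.17],0,-1],[[-0.02,-0.22,-0.2],0,-1],[[-0.02,-0.22,-0.2],0,-1],[[-0.02,-0.22,-0.2],0,-1],[[0,0,0],0,-1]]'

```text
t: 12.42
eef_pos: [492.2, -50.9, 407.3]
tcp_rot: [-3.14, 0.0, 1.458]
ft_force: [-0.1, -0.5, -0.6]
opening: 0.009
grip_force: 0.0
```

Call:
move_arm --commands '[[[-0.02,-0.19,-0.23],0,-1],[[-0.02,-0.19,-0.23],0,-1],[[-0.02,-0.19,-0.23],0,-1],[[-0.02,-0.15,-0.25],0,-1],[[-0.02,-0.15,-0.26],0,-1],[[-0.02,-0.15,-0.26],0,-1],[[-0.01,-0.11,-0.27],0,-1],[[-0.01,-0.11,-0.28],0,-1],[[-0.01,-0.11,-0.28],0,-1],[[0,0,0],0,-1]]'

```text
t: 13.25
eef_pos: [487.6, -90.8, 338.1]
tcp_rot: [-3.139, -0.001, 1.458]
ft_force: [0.2, -0.0, 0.6]
opening: 0.009
grip_force: 0.0
```

Call:
move_arm --commands '[[[-0.01,-0.07,-0.29],0,-1],[[-0.01,-0.07,-0.29],0,-1],[[-0.01,-0.07,-0.29],0,-1],[[0,-0.03,-0.25],0,-1],[[0,-0.03,-0.25],0,-1],[[0,0,0],0,-1]]'

```text
t: 13.75
eef_pos: [486.7, -98.6, 297.3]
tcp_rot: [-3.139, -0.001, 1.459]
ft_force: [-0.7, 0.3, -0.5]
opening: 0.005
grip_force: 0.0
```

Call:
move_arm --commands '[[[0,0,-0.12],0,-1],[[0,0,-0.12],0,-1],[[0,0,0],0,-1]]'

```text
t: 14.0
eef_pos: [486.9, -98.5, 291.2]
tcp_rot: [-3.141, -0.0, 1.459]
ft_force: [-0.3, -0.2, -0.3]
opening: 0.005
grip_force: 0.0
```

Call:
move_arm --commands '[[[0,0,-0.08],0,-1],[[0,0,0],0,-1]]'

```text
t: 14.17
eef_pos: [487.0, -98.5, 289.1]
tcp_rot: [3.141, 0.0, 1.459]
ft_force: [0.3, 0.2, -0.4]
opening: 0.002
grip_force: 0.0
```

Call:
move_arm --commands '[[[0,0,-0.05],0,-1],[[0,0,0],0,-1]]'

```text
t: 14.33
eef_pos: [487.0, -98.5, 287.7]
tcp_rot: [3.141, 0.0, 1.459]
ft_force: [-0.0, 0.4, 0.3]
opening: 0.002
grip_force: 0.0
```

Call:
move_arm --commands '[[[0,0,-0.05],0,-1],[[0,0,0],0,-1]]'

```text
t: 14.5
eef_pos: [487.0, -98.5, 286.4]
tcp_rot: [3.141, 0.0, 1.459]
ft_force: [0.8, -0.2, 0.3]
opening: 0.002
grip_force: 0.5
```

Call:
move_arm --commands '[[[0,0,-0.03],0,-1],[[0,0,0],0,-1]]'

```text
t: 14.67
eef_pos: [486.9, -98.5, 286.3]
tcp_rot: [3.141, 0.0, 1.459]
ft_force: [-2.9, 0.8, 14.6]
opening: 0.005
grip_force: 7.3
```

Contact came at the shut height (286), with 15 N. I press a little more, then retreat.

Call:
move_arm --commands '[[[0,0,-0.02],0,-1],[[0,0,0],0,-1],[[0,0,0],0,-1]]'

```text
t: 14.92
eef_pos: [486.8, -98.5, 286.2]
tcp_rot: [3.14, 0.0, 1.459]
ft_force: [-5.8, 1.0, 22.0]
opening: 0.005
grip_force: 11.5
```

Call:
move_arm --commands '[[[0,0,0.2],0,-1],[[0,0,0.9],0,-1],[[0,0,0.9],0,-1],[[0,0,0.9],0,-1],[[0,0,0.9],0,-1],[[0,0.9,0.9],0,-1],[[0,0.9,0.9],0,-1],[[0,0.9,0.9],0,-1],[[0,0.9,0.5],0,-1],[[0,0.9,0],0,-1],[[0,0.9,0],0,-1],[[0,0.9,0],0,-1],[[0,0.9,0],0,-1],[[0,0.9,0],0,-1],[[0,0.9,0],0,-1],[[0,0.9,0],0,-1],[[0,0,0],0,-1]]'

```text
t: 16.33
eef_pos: [486.6, 201.7, 494.5]
tcp_rot: [-3.141, -0.001, 1.461]
ft_force: [-0.3, 0.5, 0.2]
opening: 0.004
grip_force: 0.0
```

Run:
```python
from h import *
s=env.state();print(s['eef_pos'],s['ft_force'])
T=read_camera('top');S=read_camera('side')
cv2.imwrite('pics/4.png',np.hstack([p['image'][60:340,130:480,::-1] for p in(S,T)]))
```

```text
[486.63981661 201.67449548 494.5272031 ] [-0.30848074  0.53915984  0.22997765]
```

View pics/4.png

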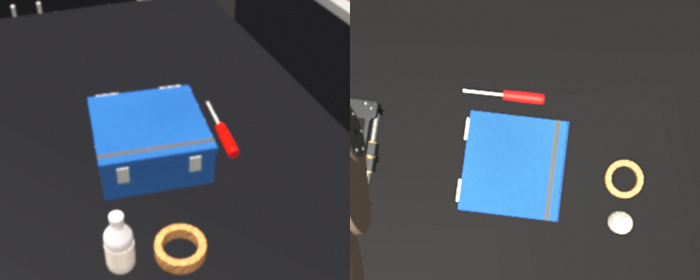

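The lid is shut flush on the case. The glue, tape and screwdriver have not moved, and the robot is clear.

```bash
python3 -c "
from cell import env;print(env.job_done())"
```

```text
the job is handed in; nothing more can be done
None
```

The case is closed: I pushed the flap flat first, then the lid fully shut on top, left the tape, glue and screwdriver untouched, and handed the job in at about 16 s with no verdict shown.

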